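Lid the washing pot and set its rinse valve two turns open

TASK

The washing pot is loaded: first put the blue lid on it, seated flat on the rim, and let go of the lid. Then turn the red valve wheel clockwise (seen from above) until it comes up against its closed stop, and from there back it off, anticlockwise, exactly two full turns. Finish still gripping the wheel's black handle with the wheel at rest there, and leave the jar, the dish and the tweezers where they are.

Things in the scene. Friction and masses are not known exactly. Their poses are not given: they have to be found in the camera images.
- lid: loose blue round lid, about 0.14 kg, lying right way up on the bench. Origin: centre of the underside of its plug; z up through the knob. From the origin up: plug 102 mm diameter (tapering to 92 at the foot), z 0 to 10 mm; flange 128 mm diameter, z 10 to 16 mm; black neck 18 mm diameter, z 16 to 22 mm; black round knob 28 mm diameter, z 22 to 46 mm, on the axis. Grip the knob from above
- pot: fixed white round pot with an orange sieve inside, outside diameter 120 mm, mouth 110 mm inside, rim 80 mm above the bench. Origin: centre of its underside, on the bench. With the lid seated (flange on the rim) the lid's origin is 70 mm above the pot's. It may stand on either side of the robot, the valve on the other
- valve_axis (a point): point on the upright turning axis of the red valve wheel, at the middle height of its rim, 85 mm above the bench. The fixed brass valve body stands below it. Its x axis points, from the axis, to where the handle is when the wheel is at its closed stop. Wheel rim 104 mm diameter to the rim's middle (12 mm thick bar, top 91 mm above the bench), hub top 99 mm above the bench
- handle: black upright cylindrical handle on the wheel rim, 22 mm diameter, 50 mm tall, spanning 95 to 145 mm above the bench; it stands 52 mm from the wheel's axis and spins freely on its own pin, so it can be held in the fingers without turning them while it is carried round the circle. Origin: centre of its underside, 95 mm above the bench; z up
- valve (a joint): angle of the valve wheel in rad, 0 at the closed stop, growing anticlockwise seen from above (opening); 6.283 a turn; it starts somewhere between a half and one and a third turns open; its far end stop is at 17.0. The wheel stays where it is left; it drags with about 0.12 N m (2 to 3 N at the handle); the stops are hard
- jar: bystander: small amber jar, 54 mm diameter, 75 mm tall; origin under its centre. Leave it alone
- dish: bystander: low clear round dish, 92 mm diameter, 20 mm tall; origin under its centre. Leave it alone
- tweezers: bystander: steel tweezers lying flat along their x axis, 130 mm long, 6 mm thick; origin at their middle on the bench. Leave them alone

How it is judged:
On the way, in this order (a step that is already met when the one before it is completed fails the run):
1. the lid sits flat on the pot's rim and has been let go (horizontal distance between lid and pot below 0.008 m and z of lid in the frame of pot between 0.0665 and 0.0725 m and angle between lid's own z axis and vertical below 0.04 rad and contact force between the fingers and lid below 0.3 N), for 0.2 s.
2. the valve wheel is against its closed stop (value of joint valve below 0.08 rad), for 0.1 s.
At the end, for the whole second after the job is handed in: Lid seated on the pot (within 8 mm of centre, its origin 66.5 to 72.5 mm above the pot's, tilt under 0.04 rad), fingers off it; wheel at 12.566 rad (two turns from the stop) within 0.25, under 0.05 rad/s; fingers grip the black handle (over 4 N) (all of step 1 and value of joint valve between 12.316 and 12.816 rad and velocity of joint valve between -0.05 and 0.05 rad/s and contact force between the fingers and handle above 4 N); the arm keeps its last pose, push and grip.
It fails at once if the jar is moved more than 25 mm (distance of jar from where it was at the start of the episode above 0.025 m).
It fails at once if the dish is moved more than 25 mm (distance of dish from where it was at the start of the episode above 0.025 m).
It fails at once if the tweezers is moved more than 25 mm (distance of tweezers from where it was at the start of the episode above 0.025 m).
It also fails if it takes over 72 s, if anything falls off the work surface, if the arm or the gripper's body presses on something with over 40 N, if the wrist force passes 120 N, or if a joint passes its speed limit or range.

ROBOT

A 7-joint arm with a two-finger parallel gripper is mounted at the origin on the work surface. World frame = base frame: x ahead of the robot, y to its left, z up, the work surface at z = 0. Lengths are in m, angles in rad, forces in N, time in s.
With the tool pointing down it reaches from about 0.425 to 0.925 m from the base axis. Payload 6.8 kg.
Tool frame: the origin (TCP) lies midway between the tips of the shut fingers; the grasp point (between the pads) lies 19 mm behind it; z points along the fingers, y is the line along which they close (so a half turn about z gives the same grasp; the last joint's range is limited). The gripper opens to 85 mm and grips with 20 to 120 N. Pads are 22 mm wide; open, the fingers measure 114 mm over their backs; the gripper's body (76 mm by 85 mm) begins 54 mm behind the grasp point. The pads swing forward as they close: fully open they stand 13 mm farther back than shut.
Start: joints at [-0.108, 0.477, 0.022, 1.555, -0.011, 1.109, -0.083], TCP at [0.675, 0, 0.231] pointing down, gripper open.
Joint ranges: [-2.96, 2.96], [-0.34, 2.1], [-1.41, 1.46], [0.24, 2.44], [-1.37, 4.51], [0.17, 1.92], [-2.96, 2.96]. Speed limits (rad/s): [2.39, 2.39, 3.14, 3.14, 3.14, 3.14, 3.14].

INTERFACE

Orientations are given as a unit quaternion [w, x, y, z].
In Python, from cell import env, kinematics, monitor, cams, spot_in, mark_of gives the robot as it stands. Calls block until the motion is done:
- env.reach(position, orientation): joint-space move of the TCP to a pose.
- env.movel(position, velocity=0.15, rot=None, stop_force=None): straight line of the TCP; rot=None keeps the orientation; velocity is the mean speed in m/s. With stop_force (N) it stops when the force on the tool has changed by that much, and returns True; else False.
- env.goto_joints(angles): joint-space move.
- env.grip(opening, f_grip=None): finger opening in m; f_grip is the grip in N (None keeps the last); returns when the fingers have stopped.
- env.dwell(seconds).
- kinematics.inverse_kinematics(position, orientation): joint angles nearest the present ones, or None.
- monitor.get_state(): the state.
- cams.camera(name): name is "scene" or "side" or "wrist"; returns (picture, depth): 420x560x3 uint8, blue, green, red; 420x560 float32, m along the optical axis (not along the pixel's ray), 0 where there is no reading.
- cams.calibration(name): a dict with "fx", "fy", "cx", "cy" (pixels), "rvec" (rotation vector, rad) and "tvec" (3), from world to camera coordinates, as OpenCV has them. Camera axes: x right, y down, z forward; pixel columns grow to the right and rows downward; lengths in m; the calibration is good to about 2 mm. The wrist camera is an equidistant fisheye: a pixel r from the principal point sees the ray r / f radians off the axis. A picture is of the moment at which its call begins: read the wrist's pose just before it. calibration takes no time and is no camera call; for the wrist camera it gives the pose at the moment of the call.
A pose or a line that the arm cannot do raises env.PlanningError and nothing moves.
- env.job_done(): hands the job in; it is judged then, once.
Trained networks look in the newest picture that a camera, given by its name, has taken for a name from the list of things; names that differ only in an ending like _2 or _b are one class to them, and where a whole thing is asked for, a point or a joint stands for the part that bears it (a point fixed in the world has none). Each returns a list of dicts, best first, with "score" (0 to 1); they miss things now and then, are a little off and sometimes report something else, mostly with a low value. They report only what shows in the picture. A call takes as long as a camera call.
- spot_in(query, camera): "at" ([x, y, z] in m, in the coordinates of the camera as it stood for that picture, good to about 4 mm: the middle of the surface that is visible of it).
- mark_of(query, camera): "at" ([x, y, z] in m, in the coordinates of the camera as it stood for that picture, good to about 4 mm: a listed point, or the origin of a listed thing).
The state is a dict: "time": time; "qpos": joint angles; "joint_velocities": joint speeds; "joint_torque": joint torques, N m; "tcp_pos": TCP position; "orientation": TCP orientation; "force": force on the tool from outside, world axes, zero at the start; "torque": the same for the moment, N m; "opening": finger opening in m; "gripper_force": force on a finger pad.
Only numpy, scipy, OpenCV 4.12 (cv2) and the standard library are available. Lean on these libraries where they do the work, as an engineer would, in place of code of your own. Each camera call takes 0.05 s, during which the arm holds its last target. There are 200 camera calls.

## Working session

There is one attempt and no reset: what is moved stays moved. The work goes in short steps, each a Python script; the robot and the scene stay as the last script left them, time stands still between calls to the robot, and variables do not carry over. Pictures are saved under pics/ and viewed, at most 10 in all, crops included, and the job is handed in when it is done.

```bash
ls; mkdir -p pics
cat > h.py <<'E'
from cell import env, kinematics, monitor, cams, spot_in, mark_of
import numpy as np, cv2
def w(cam,p):
    c=cams.calibration(cam); R=cv2.Rodrigues(np.array(c["rvec"],float))[0]
    return R.T@(np.array(p)-np.array(c["tvec"]).ravel())
def look(cam,names,fn=mark_of):
    for n in names:
        print(cam,fn.__name__,n,[(round(d["score"],2),w(cam,d["at"]).round(4).tolist()) for d in fn(n,cam)[:2]])
E
python3 - <<'E'
from h import *
for c in ["scene","side"]:
    im,d=cams.camera(c); cv2.imwrite(f"pics/{c}0.png",im)
    look(c,["lid","pot","valve_axis","handle","jar","dish","tweezers"])
print(monitor.get_state())
E
```

```text
cell.py
pics
scene call lid [(0.95, [0.4608, -0.0388, -0.0026])]
scene call pot [(0.64, [0.5391, 0.2728, -0.0014])]
scene call valve_axis [(0.96, [0.5178, -0.258, 0.0876])]
scene call handle [(0.59, [0.5284, -0.2108, 0.0972])]
scene call jar [(0.88, [0.6922, 0.0105, 0.002])]
scene call dish [(0.86, [0.7027, 0.1413, -0.0045])]
scene call tweezers [(0.7, [0.7363, -0.1437, -0.0022])]
side call lid [(0.87, [0.4606, -0.0402, 0.0001]), (0.53, [0.7286, -0.1408, 0.0028])]
side call pot [(0.69, [0.5334, 0.2727, -0.0003])]
side call valve_axis []
side call handle [(0.68, [0.5263, -0.2102, 0.0937]), (0.63, [0.4576, -0.0394, 0.0009])]
side call jar [(0.69, [0.6906, 0.0099, -0.0027])]
side call dish [(0.72, [0.7009, 0.1443, 0.0027])]
side call tweezers [(0.62, [0.731, -0.1423, -0.0012])]
{'time': 0.8, 'qpos': array([-0.10809041,  0.47695293,  0.02241538,  1.55535256, -0.01152195,
        1.10928462, -0.08310992]), 'joint_velocities': array([ 8.89797530e-04,  7.00866020e-05, -5.25793879e-04, -9.22176542e-04,
       -3.40875082e-04, -1.68775804e-03,  1.78308288e-05]), 'joint_torque': array([-1.36143914e-03, -5.96261537e+01,  1.60564385e+00, -2.81529880e+01,
        1.24305676e-02,  1.40802353e-03,  2.38970392e-05]), 'tcp_pos': array([6.75049386e-01, 2.43715833e-07, 2.31359858e-01]), 'orientation': array([3.19136432e-05, 7.07129252e-01, 7.07084306e-01, 5.90087828e-05]), 'force': array([-0.24772468,  0.21159718,  0.5341868 ]), 'torque': array([-0.00230425, -0.03117622,  0.02262855]), 'gripper_force': 0.0, 'opening': 0.08533541605534477}
```

View pics/scene0.png

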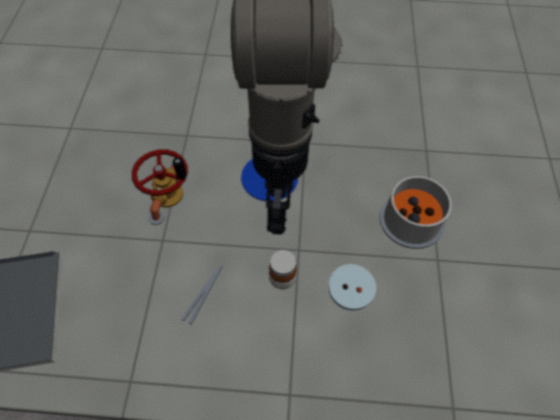

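View pics/side0.png

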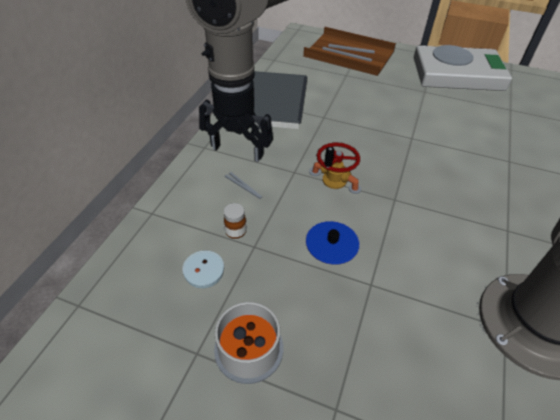

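The networks' points agree with both pictures: lid at about (268,180), pot (418,210), wheel (160,172) and handle (180,168) in the scene view. Next I refine the centres with circle fits to the depth data.

```bash
cat >> h.py <<'E'
from scipy.optimize import least_squares
def cloud(cam):
    im,d=cams.camera(cam); c=cams.calibration(cam); R=cv2.Rodrigues(np.array(c["rvec"],float))[0]
    v,u=np.nonzero(d>0); z=d[v,u]
    P=np.c_[(u-c["cx"])/c["fx"]*z,(v-c["cy"])/c["fy"]*z,z]
    return (P-np.array(c["tvec"]).ravel())@R, im[v,u].astype(int)
def circ(P,r=None):
    f=lambda p:np.hypot(P[:,0]-p[0],P[:,1]-p[1])-(r or p[2])
    return least_squares(f,[*P[:,:2].mean(0),r or .05],loss="soft_l1",f_scale=.003)
E
python3 - <<'E'
from h import *
for cam in ["scene","side"]:
    P,C=cloud(cam); b,g,r=C.T
    def sel(c,rad,z0,z1,m=True): return P[(np.hypot(*(P[:,:2]-c).T)<rad)&(P[:,2]>z0)&(P[:,2]<z1)&m]
    q=sel([.536,.273],.07,.076,.09); print(cam,"rim",len(q),circ(q,.0575).x.round(4),circ(q).x.round(4),np.median(q[:,2]))
    q=sel([.461,-.04],.08,.008,.025,(b>1.8*r)&(b>80)); print("lid",len(q),q.mean(0).round(4),np.percentile(q[:,:2],[1,99],axis=0).round(4).tolist())
    q=sel([.461,-.04],.03,.03,.06); print("knob",len(q),q.mean(0).round(4) if len(q) else 0,np.percentile(q[:,:3],[3,97],axis=0).round(4).tolist() if len(q) else 0)
    q=sel([.518,-.258],.07,.075,.1,(r>2*b)&(r>2*g)); q=q[np.hypot(*(q[:,:2]-[.518,-.258]).T)>.04]; print("wheel",len(q),circ(q,.052).x.round(4),circ(q).x.round(4))
    q=sel([.527,-.21],.03,.1,.16,(C.max(1)<70)); print("handle",len(q),q.mean(0).round(4),q[:,2].max())
E
```

```text
scene rim 422 [0.538  0.2699 0.0575] [0.5381 0.2699 0.0571] 0.07816743439966656
lid 661 [ 0.4776 -0.0668  0.0151] [[0.4234, -0.1002], [0.5191, 0.0208]]
knob 0 0 0
wheel 598 [ 0.5173 -0.2566  0.052 ] [ 0.5174 -0.2567  0.0513]
handle 203 [ 0.5342 -0.2065  0.1292] 0.14690222590789873
side rim 517 [0.5342 0.2755 0.0575] [0.5342 0.2755 0.0572] 0.07842213495103287
lid 1642 [ 0.4543 -0.0302  0.0146] [[0.3964, -0.0944], [0.5139, 0.0261]]
knob 127 [ 0.4542 -0.0314  0.0421] [[0.4424, -0.0453, 0.031], [0.4663, -0.0215, 0.0471]]
wheel 349 [ 0.512  -0.2511  0.052 ] [ 0.5119 -0.251   0.0516]
handle 141 [ 0.524  -0.1981  0.1264] 0.14583400518059197
```

```bash
cat >> h.py <<'E'
def cloudw():
    c=cams.calibration("wrist"); im,d=cams.camera("wrist"); R=cv2.Rodrigues(np.array(c["rvec"],float))[0]
    v,u=np.nonzero(d>0); z=d[v,u]; x=(u-c["cx"])/c["fx"]; y=(v-c["cy"])/c["fy"]; th=np.hypot(x,y)+1e-9
    k=np.tan(th)/th*z; ok=th<1.2
    P=np.c_[x*k,y*k,z]
    return ((P-np.array(c["tvec"]).ravel())@R)[ok], im[v,u].astype(int)[ok], im
D=monitor.get_state()["orientation"] if 0 else np.array([0,.70711,.70711,0])
E
python3 - <<'E'
from h import *
def t(): return monitor.get_state()["time"]
def do(tag):
    P,C,im=cloudw(); cv2.imwrite(f"pics/w_{tag}.png",im); np.savez(f"{tag}.npz",P=P,C=C)
    b,g,r=C.T
    def sel(c,rad,z0,z1,m=True): return P[(np.hypot(*(P[:,:2]-c).T)<rad)&(P[:,2]>z0)&(P[:,2]<z1)&m]
    if tag=="pot": q=sel([.536,.273],.075,.074,.09); print("rim",len(q),circ(q,.0575).x.round(4),circ(q).x.round(4),np.median(q[:,2]))
    if tag=="wheel":
        q=sel([.518,-.258],.075,.075,.1,(r>2*b)&(r>2*g)); q=q[np.hypot(*(q[:,:2]-[.516,-.255]).T)>.035]; print("wheel",len(q),circ(q,.052).x.round(4),circ(q).x.round(4))
        q=sel([.527,-.205],.035,.14,.15); print("handle",len(q),q.mean(0).round(4) if len(q) else 0)
    if tag=="lid":
        q=sel([.459,-.037],.08,.008,.025,(b>1.8*r)&(b>80)); print("lid",len(q),q.mean(0).round(4),np.percentile(q[:,:2],[1,99],axis=0).round(4).tolist(),np.median(q[:,2]))
        q=sel([.459,-.037],.03,.04,.055); print("knob",len(q),q.mean(0).round(4) if len(q) else 0)
for tag,p in [("wheel",[.52,-.24,.30]),("pot",[.53,.26,.25]),("lid",[.47,-.035,.22])]:
    env.reach(p,D); env.dwell(.2); do(tag); look("wrist",{"wheel":["valve_axis","handle"],"pot":["pot"],"lid":["lid"]}[tag]); print(t())
E
```

```text
wheel 2239 [ 0.5148 -0.256   0.052 ] [ 0.5147 -0.2562  0.0507]
handle 414 [ 0.5285 -0.2072  0.1451]
wrist call valve_axis [(0.64, [0.515, -0.2609, 0.089])]
wrist call handle [(0.65, [0.5292, -0.2066, 0.0978])]
2.3833
rim 1955 [0.5374 0.2729 0.0575] [0.5374 0.2729 0.0567] 0.0799456405600621
wrist call pot [(0.94, [0.5355, 0.2684, 0.0005])]
4.5083
lid 9098 [ 0.4584 -0.0353  0.0163] [[0.3996, -0.096], [0.5167, 0.0214]] 0.01631333884001608
knob 572 [ 0.4585 -0.0369  0.0459]
wrist call lid [(0.55, [0.4606, -0.0413, 0.0032])]
5.9667
```

Run:
```python
from h import *
S=monitor.get_state
L=np.array([.4585,-.037]); K=np.array([.5374,.2729])
env.grip(.055); 
env.movel([*L,.08],.2); print(env.movel([*L,.022],.1,stop_force=6),S()["tcp_pos"])
env.grip(.0,50); s=S(); print(s["opening"],s["gripper_force"],s["tcp_pos"])
env.movel([*L,.19],.2); env.movel([*K,.19],.25); env.dwell(.2)
s=S(); print(s["opening"],s["gripper_force"],s["tcp_pos"],s["force"],s["time"])
im,_=cams.camera("side"); cv2.imwrite("pics/side1.png",im)
look("side",["lid","pot"]);
P,C,im=cloudw(); cv2.imwrite("pics/w1.png",im)
look("wrist",["lid"])
```

```text
False [ 0.45897767 -0.03699067  0.02246664]
0.025918361626002584 48.78377079963684 [ 0.45904408 -0.03703515  0.02283041]
0.026191815650549448 49.24836337566376 [0.53755434 0.27173701 0.1901644 ] [-0.39570582 -0.09481374 -1.63595389] 10.9333
side call lid [(0.79, [0.538, 0.2721, 0.1637])]
side call pot [(0.83, [0.5328, 0.2745, -0.0007])]
wrist call lid [(0.7, [0.5378, 0.2736, 0.1709])]
```

View pics/side1.png

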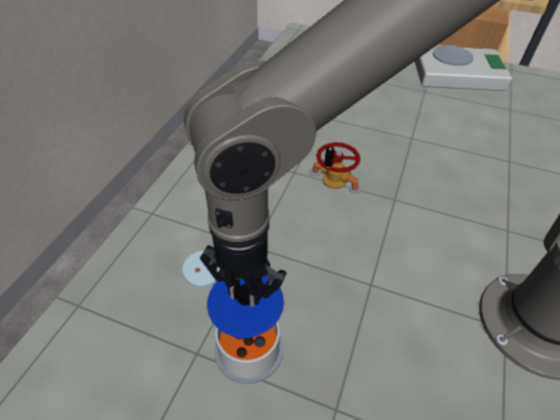

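The lid is held level at about (245,305), straight above the pot at (248,345). Now I lower it.

Run:
```python
from h import *
S=monitor.get_state
K=np.array([.5374,.2729])
env.movel([*K,.115],.12); print(env.movel([*K,.086],.04,stop_force=5)); s=S(); print(s["tcp_pos"],s["force"],s["gripper_force"])
env.grip(.055); env.dwell(.2)
p=S()["tcp_pos"]; env.movel([*K,.16],.15); env.movel([*K,.25],.3)
env.dwell(.2)
P,C,im=cloudw(); cv2.imwrite("pics/w2.png",im); b,g,r=C.T
m=(np.hypot(*(P[:,:2]-K).T)<.08)&(P[:,2]>.075)&(P[:,2]<.1)&(b>1.8*r)&(b>80); q=P[m]
A=np.c_[q[:,:2]-K,np.ones(len(q))]; print(len(q),np.linalg.lstsq(A,q[:,2],rcond=None)[0],np.percentile(q[:,:2],[1,99],axis=0).mean(0))
m=(np.hypot(*(P[:,:2]-K).T)<.03)&(P[:,2]>.108)&(P[:,2]<.125); print("knob",P[m].mean(0))
im,_=cams.camera("side"); cv2.imwrite("pics/side2.png",im[150:,120:440]); look("side",["lid"]); print(S()["time"])
```

```text
True
[0.53728009 0.27276918 0.0921255 ] [-0.10832259 -0.28239839  4.64788981] 50.968456864356995
11621 [0.00070259 0.00016538 0.08637594] [0.53758446 0.27237937]
knob [0.53780553 0.27317674 0.11579095]
side call lid [(0.61, [0.5383, 0.2718, 0.0698]), (0.2, [0.7068, 0.1481, -0.0013])]
14.5333
```

View pics/side2.png

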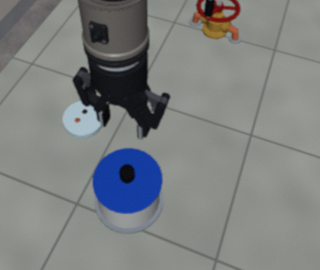

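The lid is seated: flange top at 86.4 mm, tilt under 1 mrad, 1 mm off centre. In the crop it lies flat on the pot at (127,180). Next, the valve: grip the handle and turn it a little while watching the forces.

```bash
cat >> h.py <<'E'
S=monitor.get_state
Z=.108
def arc(C,r,a,da,n,v=.06,stop=10,off=(0,0),log=3):
    """n steps of da from angle a; returns (hit, angle)"""
    for i in range(n):
        a+=da; u=np.array([np.cos(a),np.sin(a)])
        hit=env.movel([*(np.array(C)+off+r*u),Z],v,stop_force=stop)
        s=S(); F=s["force"][:2]; t=np.array([-u[1],u[0]])*np.sign(da)
        if hit or i%log==0: print(f"{np.degrees(a):.0f} rad {F@u:.1f} tan {F@t:.1f} z {s['force'][2]:.1f} t {s['time']:.2f} tcp {s['tcp_pos'].round(4)}",hit)
        if hit: break
    return hit,a
E
python3 - <<'E'
from h import *
H=np.array([.5285,-.2072]); C=np.array([.5150,-.2560])
env.reach([*H,.21],D); env.movel([*H,Z],.12,stop_force=8)
env.grip(0,40); s=S(); print(s["opening"],s["gripper_force"],s["tcp_pos"],s["force"],s["time"])
a=np.arctan2(*(H-C)[::-1]); print(np.degrees(a))
arc(C,.052,a,-np.radians(15),6,log=1)
E
```

```text
0.02081129228769385 39.099329710006714 [ 0.52881849 -0.20743203  0.10874317] [-1.06648532  0.61031163  5.75383265] 17.6917
74.5364617468417
60 rad -4.3 tan 1.9 z 4.3 t 18.07 tcp [ 0.5418 -0.2132  0.1088] False
45 rad 0.9 tan 2.2 z 3.4 t 18.27 tcp [ 0.5459 -0.2162  0.1088] True
```

Run:
```python
from h import *
C=np.array([.5150,-.2560]); p=S()["tcp_pos"][:2]-C
a=np.arctan2(p[1],p[0])
arc(C,.052,a,-np.radians(12),8,v=.05,stop=25,log=1)
im,_=cams.camera("scene"); cv2.imwrite("pics/sc3.png",im[80:290,60:340]); look("scene",["handle"])
```

```text
40 rad -4.3 tan 1.2 z 7.6 t 18.68 tcp [ 0.5542 -0.224   0.1087] False
28 rad -5.0 tan 1.9 z 8.2 t 19.04 tcp [ 0.5601 -0.2328  0.1087] False
16 rad -4.3 tan 1.1 z 7.8 t 19.41 tcp [ 0.5641 -0.2425  0.1087] False
4 rad -3.9 tan 0.8 z 8.8 t 19.77 tcp [ 0.566  -0.2528  0.1087] False
-8 rad -3.0 tan 0.9 z 8.7 t 20.14 tcp [ 0.5659 -0.2633  0.1087] False
-20 rad -2.1 tan 1.2 z 8.2 t 20.51 tcp [ 0.5636 -0.2735  0.1087] False
-32 rad -1.0 tan 0.7 z 7.8 t 20.88 tcp [ 0.5593 -0.2832  0.1088] False
-44 rad 0.1 tan 0.3 z 7.1 t 21.24 tcp [ 0.5525 -0.2924  0.1087] False
scene call handle [(0.6, [0.5499, -0.2933, 0.0947])]
```

View pics/sc3.png

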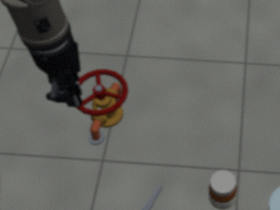

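The handle follows the gripper: the scene crop shows the fingers at the rim near (75,95), and the network's handle point matches the TCP. I carry on clockwise to the stop.

Run:
```python
from h import *
C=np.array([.5150,-.2560]); p=S()["tcp_pos"][:2]-C
a=np.arctan2(p[1],p[0])
hit,a=arc(C,.052,a,-np.radians(14),28,v=.06,stop=20,log=3)
s=S(); p=s["tcp_pos"][:2]-C; print(hit,np.degrees(a),np.degrees(np.arctan2(p[1],p[0])),np.hypot(*p),s["force"],s["gripper_force"],s["opening"])
```

```text
-58 rad 0.9 tan 0.5 z 8.0 t 21.71 tcp [ 0.5418 -0.3013  0.1087] False
-100 rad 1.6 tan 1.5 z 10.1 t 22.78 tcp [ 0.5045 -0.3084  0.1087] False
-142 rad 2.2 tan 1.7 z 12.3 t 23.86 tcp [ 0.4725 -0.2885  0.1087] False
-184 rad 0.2 tan 1.6 z 11.0 t 24.93 tcp [ 0.4624 -0.252   0.1086] False
-226 rad 0.0 tan 1.5 z 7.4 t 26.01 tcp [ 0.4794 -0.2185  0.1087] False
-268 rad -1.7 tan 2.7 z 6.2 t 27.08 tcp [ 0.5137 -0.2053  0.1087] False
-310 rad -1.7 tan 0.9 z 8.1 t 28.16 tcp [ 0.5482 -0.218   0.1087] False
-352 rad -0.5 tan 2.0 z 8.8 t 29.23 tcp [ 0.5657 -0.2505  0.1087] False
-380 rad -1.0 tan -2.3 z 5.6 t 29.84 tcp [ 0.565  -0.2681  0.1088] True
True -380.19614504462214 -13.565170177168513 0.051470716687361695 [-0.18459894  2.48548163  5.56745514] 39.9641615152359 0.0212019589458329
```

Stopped after about 448° of closing, which fits the stated range. I push again gently to confirm that it is the stop.

Run:
```python
from h import *
C=np.array([.5150,-.2560])
for k in range(2):
    p=S()["tcp_pos"][:2]-C; a=np.arctan2(p[1],p[0])
    arc(C,.052,a,-np.radians(8),1,v=.015,stop=15,log=1); env.dwell(.15)
    s=S(); p=s["tcp_pos"][:2]-C; print(np.degrees(np.arctan2(p[1],p[0])),s["force"],s["time"])
```

```text
-22 rad -1.1 tan -1.2 z 4.6 t 30.28 tcp [ 0.565  -0.2679  0.1088] True
-13.417369086511526 [-1.47676536  3.1106107   5.6021793 ] 30.4333
-21 rad -0.6 tan -1.5 z 5.0 t 30.86 tcp [ 0.5651 -0.2679  0.1088] True
-13.339802720431802 [-2.19667652  2.02870128  5.2534166 ] 31.0083
```

Run:
```python
from h import *
C=np.array([.5150,-.2560])
a=np.radians(-13.4)
hit,a=arc(C,.052,a,np.radians(15),48,v=.065,stop=25,log=6)
env.dwell(.3); s=S(); p=s["tcp_pos"][:2]-C; print(hit,np.degrees(a),np.degrees(np.arctan2(p[1],p[0])),s["force"],s["gripper_force"],s["opening"],s["joint_velocities"].round(4),s["time"])
im,_=cams.camera("scene"); cv2.imwrite("pics/sc4.png",im); look("scene",["handle","lid","jar","dish","tweezers"])
im,_=cams.camera("side"); look("side",["handle","lid","pot"])
```

```text
2 rad -4.1 tan 2.1 z 11.2 t 31.37 tcp [ 0.5661 -0.2548  0.1086] False
92 rad -1.9 tan 1.0 z 10.5 t 33.52 tcp [ 0.5127 -0.2053  0.1086] False
182 rad 1.2 tan 2.2 z 10.6 t 35.67 tcp [ 0.4621 -0.2584  0.1086] False
272 rad 2.6 tan 1.9 z 6.0 t 37.82 tcp [ 0.5169 -0.3092  0.1087] False
362 rad -2.1 tan 2.1 z 11.3 t 39.97 tcp [ 0.5661 -0.254   0.1087] False
452 rad -2.4 tan 2.9 z 10.8 t 42.12 tcp [ 0.5124 -0.2053  0.1086] False
542 rad 1.8 tan 2.0 z 10.2 t 44.27 tcp [ 0.4622 -0.2584  0.1086] False
632 rad 3.1 tan 1.7 z 6.4 t 46.42 tcp [ 0.5168 -0.3092  0.1087] False
False 706.5999999999995 -12.701257044882967 [-1.84873664  2.23848065 10.93884935] 40.4647833108902 0.021243960131032563 [ 0.0005 -0.0003 -0.     -0.0002  0.0003  0.002   0.0008] 48.5083
scene call handle [(0.63, [0.5648, -0.2681, 0.0976])]
scene call lid [(0.85, [0.541, 0.2724, 0.066])]
scene call jar [(0.75, [0.6939, 0.0102, 0.0037])]
scene call dish [(0.59, [0.7043, 0.1408, -0.0028])]
scene call tweezers [(0.57, [0.7379, -0.1455, 0.0013])]
side call handle [(0.72, [0.5626, -0.2674, 0.0937]), (0.32, [0.5332, 0.2751, 0.0012])]
side call lid [(0.71, [0.5357, 0.2706, 0.0717])]
side call pot [(0.97, [0.5312, 0.2742, 0.0006])]
```

View pics/sc4.png

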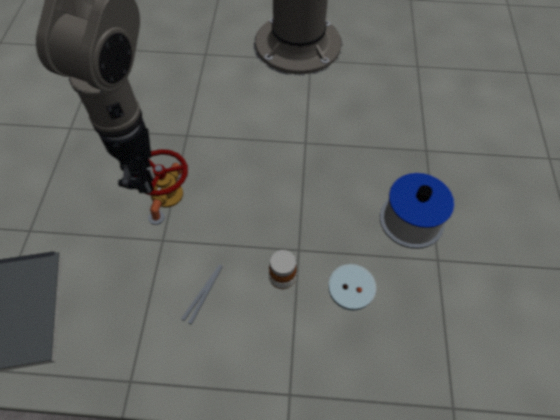

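The lid sits on the pot at (420,200), the fingers hold the handle at the wheel near (140,180), and the jar, dish and tweezers have not moved. I hand the job in.

```bash
python3 -c "
from h import *
print(env.job_done())"
```

```text
the job is handed in; nothing more can be done
None
```

I handed the job in at about 48.5 s of 72 s. The lid is flat on the pot and released. The wheel was closed to its stop, backed off two full turns by the arm's measured angle, and is at rest with the handle gripped at about 40 N. The jar, dish and tweezers are where they were. The hand-in returned no verdict.

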